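Set the mitre gauge one hole over

ROBOT

A 7-joint arm with a two-finger parallel gripper is mounted at the origin on a cart in front of the work surface, level with it; the furniture and walls round the work are solid. World frame = base frame: x ahead of the robot, y to its left, z up, the work surface at z = 0. Lengths are in m, angles in rad, forces in N, time in s.
With the tool pointing down it reaches from about 0.4 to 0.9 m from the base axis. Payload 5.6 kg.
Tool frame: the origin (TCP) lies midway between the tips of the shut fingers; the grasp point (between the pads) lies 19 mm behind it (robot.pinch_z is the distance from the TCP to the grasp point, in m); z points along the fingers, y is the line along which they close (so a half turn about z gives the same grasp; the last joint's range is limited). The gripper opens to 92 mm and grips with 3 to 60 N. Pads are 20 mm wide; open, the fingers measure 128 mm over their backs; the gripper's body (75 mm by 189 mm) begins 69 mm behind the grasp point.
Start: joints at [1.086, 0.468, -0.012, 1.603, 0.006, 1.071, -0.056], TCP at [0.278, -0.588, 0.215] pointing down, gripper open.
Joint ranges: [-2.53, 2.53], [-0.31, 2.02], [-1.57, 1.55], [0.28, 2.44], [-1.29, 4.43], [0.15, 1.84], [-2.92, 2.92]. Speed limits (rad/s): [2.57, 2.57, 3.14, 3.14, 3.14, 3.14, 3.14].

INTERFACE

Orientations are given as [roll, pitch, yaw] about the fixed x, y, z axes, in that order (R = Rz(yaw) Ry(pitch) Rx(roll)).
In Python, from station import robot gives the robot as it stands.
- The arm moves only by the tool jog_arm, never from a script. Its argument "commands" is one flat list of numbers, 7 for each row, row after row: the opening, from -1 (shut) to 1 (fully open), then the shift along the tool's x, y, z in m, then the turn, a rotation vector about the tool's x, y, z in degrees. A call has 1 to 20 rows; each row is the pose to reach, as a shift and turn from the pose commanded when the call began, along the tool's axes at that moment; what a row does not reach only later rows make up. A row lasts 1/8 s, in which the tool goes at most 62.5 mm and 10.7 degrees, less where a joint would pass 70% of its speed; a pose out of reach is approached as far as the arm can. A call with a gripper value outside its range is refused whole. The fingers move at their own pace and stop on an object; "squeeze" is the grip in N (left out, the last holds). Time passes only in rows, so rows that repeat a pose let the fingers close. It gives the time, the measured TCP pose, the force, the opening and the grip force at its end, in the units of the state.
- robot.observe(): the state, without advancing time (a new reading comes with each control period).
- robot.snapshot(name): name is "scene" or "top" or "wrist"; returns (picture, depth): 400x640x3 uint8, blue, green, red; 400x640 float32, m along the optical axis (not along the pixel's ray), 0 where there is no reading.
- robot.get_calibration(name): a dict with "vertical_fov" (degrees; the focal length in pixels is half the picture's height over the tangent of half this angle, whatever the lens; pixels are square), "cx", "cy" (the principal point, pixels), "rvec" (rotation vector, rad) and "tvec" (3), from world to camera coordinates, as OpenCV has them; the wrist camera has in their place "tool_from_camera" (4x4, takes a point from camera to tool coordinates, whose origin is the TCP and whose axes are the flange's). Camera axes: x right, y down, z forward; pixel columns grow to the right and rows downward; lengths in m; the calibration is good to about 2 mm. A picture is of the moment at which its call begins: read the wrist's pose just before it. get_calibration takes no time and is no camera call.
- robot.sign_off(): hands the job in; it is judged then, once.
The state is a dict: "t": time; "joint_positions": joint angles; "joint_velocities": joint speeds; "joint_efforts": joint torques, N m; "eef_pos": TCP position; "eef_rot": TCP orientation; "ft_force": force on the tool from outside, world axes, zero at the start; "ft_torque": the same for the moment, N m; "grip_width": finger opening in m; "grasp_force": force on a finger pad.
Only numpy, scipy, OpenCV 4.12 (cv2) and the standard library are available. Lean on these libraries where they do the work, as an engineer would, in place of code of your own. Each camera call takes 0.05 s, during which the arm holds its last target. There are 200 camera calls.

TASK

Set the mitre gauge to its next angle: hook the fingertips under the red pull ring to lift the spring index pin out of its hole, swing the arm over by one hole to the hole beside the green tag (not the red one), and let the ring down so that the pin springs fully home in that hole. Do not force the arm while the pin is down, and leave the tools and other things around it where they are.

Things in the scene. Friction and masses are not known exactly. Their poses are not given: they have to be found in the camera images.
- gauge: mitre gauge: blue index plate 215 x 170 x 18 mm fixed to the bench. Origin on the arm's vertical pivot axis at bench height, z up, -x (towards the robot's right) to the plate's front edge, 180 mm from the pivot. Five 14 mm index holes with brass rims lie on a 130 mm radius about the pivot, 15 degrees (34 mm) apart; the arm starts at the middle one, straight along -x
- swing_arm (a joint): angle (rad) of the aluminium swing arm, counter-clockwise from above; holes at -0.524, -0.262, 0, 0.262, 0.524, starting at 0. Positive moves the ring away from the robot. Pin play in a hole about 0.015 rad either way. Slight friction (1 N at the ring); it stays where it is left. A 160 mm fence, top 65 mm above the bench, sits just behind the pivot and turns with it
- index_pin (a joint): lift (m) of the spring index pin: 0 fully home in a hole, at most 0.018. The 10 mm pin has a round tip and reaches 10 mm into the plate: lifted over 0.010 it is clear and the arm can swing; let go between two holes it rides on the plate at 0.010. The spring pulls it down with 4 N at rest, 8 N fully lifted
- ring_top (a point): centre of the bar at the top of the red pull ring, 126 mm above the bench with the pin home, 130 mm from the pivot axis. The rigid round ring stands upright on the pin, its opening facing outward from the pivot (to the robot's right): inner diameter 60 mm, bar 8 mm thick, so the inside runs from 4 to 64 mm below this point. It rises with the pin and turns with the arm
- bow_top (a point): centre of the top of the yellow guard bow on the arm, 33 mm above ring_top with the pin home. The bow stands over the ring, 94 mm wide and 15 mm deep (7.5 mm to the front and the back of the ring), legs 42 mm either side of the pin, bridge 5 mm thick. So the ring cannot be taken from above: fingertips go in from the outer side, tilted about 45 degrees, under the ring's upper arch
- pin_axis (a point): point on the axis of the index pin, at the level of the plate's top (18 mm above the bench); turns with the arm
- tag_green_top (a point): top centre of the green tag, a disc 24 mm across and 8 mm high near the plate's front edge, 162 mm from the pivot, radially outside the hole to be used: the first hole on either side of the middle one
- tag_red_top (a point): top centre of the red tag, the same disc beside the first hole on the other side (not to be used)
- red_driver: short red screwdriver, 25 x 140 x 25 mm, lying on the robot's side of the gauge; origin under its centre
- measure: yellow tape measure, 36 x 80 x 64 mm, standing to the right of the gauge; origin under its centre
- tin: oil tin with a red cap, 66 mm across, 112 mm high; origin under its centre
- battery: black battery pack, 69 x 119 x 53 mm; origin under its centre
- jar: screw jar with a green lid, 66 mm across, 88 mm high; origin under its centre
- driver: yellow and black screwdriver, 28 x 200 x 28 mm, lying to the right of the gauge; origin under its centre
- cork: cork block, 34 x 62 x 68 mm; origin under its centre

How it is judged:
By the outcome, as a careful person would: the job done as asked, in the order asked, and still so for the second after the job is handed in, with the robot touching nothing.
It also fails if it takes over 38 s, if anything falls off the work surface, if the arm or the gripper's body presses on something with over 40 N, if the wrist force passes 120 N, or if a joint passes its speed limit or range.

## Working session

There is one attempt and no reset: what is moved stays moved. The work goes in short steps, Python scripts to look and compute and a tool call to move; the robot and the scene stay as the last step left them, time stands still between calls to the robot, and variables do not carry over. Pictures are saved under pics/ and viewed, at most 10 in all, crops included, and the job is handed in when it is done.

Besides the shell and the picture viewer there is one more tool, called by a JSON object that holds its "op" and its "data". jog_arm: Moves the arm, as the interface text tells. Its arguments: {"type":"object","properties":{"commands":{"type":"array"},"squeeze":{"type":"number"}},"required":["commands"]}

```bash
mkdir -p pics; ls; cat > h.py <<'E'
import numpy as np, cv2
from scipy.spatial.transform import Rotation as R
from station import robot
def cam(n):
    c=robot.get_calibration(n); f=200/np.tan(np.radians(c["vertical_fov"]/2))
    K=np.array([[f,0,c["cx"]],[0,f,c["cy"]],[0,0,1]])
    if "rvec" in c:
        Rm=cv2.Rodrigues(np.array(c["rvec"],float))[0]; return K,Rm.T,-Rm.T@np.array(c["tvec"],float).ravel()
    o=robot.observe(); T=np.array(c["tool_from_camera"]); Rt=R.from_euler('xyz',o["eef_rot"]).as_matrix()
    return K,Rt@T[:3,:3],Rt@T[:3,3]+np.array(o["eef_pos"])
def ray(C,u,v):
    K,Rm,o=C; return o,Rm@np.linalg.inv(K)@np.array([u,v,1.])
def onz(C,u,v,z):
    o,d=ray(C,u,v); return o+d*(z-o[2])/d[2]
def dep(C,u,v,d):
    o,r=ray(C,u,v); return o+r*d
def proj(C,p):
    K,Rm,o=C; q=K@(Rm.T@(np.array(p)-o)); return q[:2]/q[2]
E
python3 - <<'E'
from h import *
o=robot.observe(); print(o)
for n in("scene","top"):
    C=cam(n); print(n,C[2],C[1][:,2]); p,d=robot.snapshot(n); cv2.imwrite(f"pics/{n}0.png",p); np.save(f"{n}0.npy",d)
E
```

```text
pics
{'t': 0.0, 'joint_positions': array([ 1.08598781,  0.46836828, -0.01158369,  1.60360241,  0.00597105,
        1.07137287, -0.05628676]), 'joint_velocities': array([-1.38082483e-03, -4.55036606e-04, -1.27503519e-03, -1.76006363e-03,
       -1.11674382e-03,  1.67678554e-04, -8.41532626e-05]), 'joint_efforts': array([-2.46403561e-04, -5.20578253e+01, -1.29320560e-02, -2.43740505e+01,
       -5.66794281e-02,  1.73052546e-02,  1.65763063e-04]), 'eef_pos': array([ 0.27761599, -0.58710698,  0.21365487]), 'eef_rot': array([-3.13987941e+00,  1.04222299e-04,  4.41726808e-01]), 'ft_force': array([-0.88262262,  0.09569665, -0.71566239]), 'ft_torque': array([-0.00786556,  0.01173281,  0.02231839]), 'grasp_force': 0.0, 'grip_width': 0.09160358573810551}
scene [ 0.9995018  -0.71569199  1.01030423] [-0.3579724   0.60869108 -0.70806139]
top [0.41611733 0.08533124 1.10921033] [ 0.0949417   0.01479754 -0.99537285]
```

View pics/scene0.png

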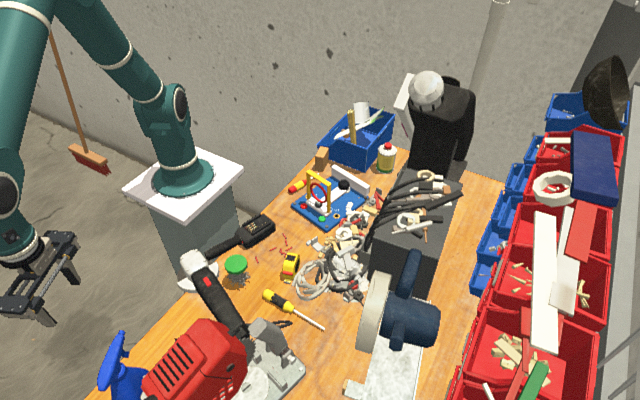

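View pics/top0.png

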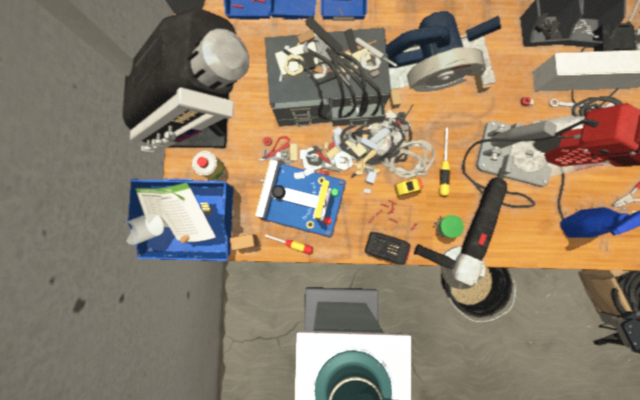

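The gauge shows at about (300,198) in the top view. The pivot knob is at (278,192), the yellow bow at (322,200), the green tag at (335,192) on the far side and the red tag at (327,223) on the near side. I'll zoom in and measure.

```bash
python3 - <<'E'
from h import *
t=cv2.imread("pics/top0.png");s=cv2.imread("pics/scene0.png")
a=cv2.resize(t[150:260,225:385],None,fx=5,fy=5,interpolation=cv2.INTER_CUBIC)
b=cv2.resize(s[140:260,270:430],None,fx=5,fy=5,interpolation=cv2.INTER_CUBIC)
cv2.imwrite("pics/ta.png",a);cv2.imwrite("pics/sa.png",b)
for n,im,(x0,y0,x1,y1) in(("top",t,(225,150,385,260)),("scene",s,(270,140,430,260))):
    C=cam(n); D=np.load(n+"0.npy"); hsv=cv2.cvtColor(im,cv2.COLOR_BGR2HSV)
    for col,lo,hi in(("green",(45,120,60),(80,255,255)),("yellow",(22,150,150),(33,255,255)),("blue",(100,150,60),(125,255,255)),("red",(0,170,110),(7,255,255)),("redh",(173,170,110),(180,255,255))):
        m=cv2.inRange(hsv,lo,hi); m[:y0]=0;m[y1:]=0;m[:,:x0]=0;m[:,x1:]=0
        k,l,st,ce=cv2.connectedComponentsWithStats(m)
        for i in range(1,k):
            if st[i,4]>8:
                v,u=np.where(l==i); P=np.array([dep(C,uu,vv,D[vv,uu]) for uu,vv in zip(u,v)])
                print(n,col,ce[i].round(1),st[i,4],np.median(P,0).round(3),P[:,2].max().round(3))
E
```

```text
top green [334.7 192. ] 32 [0.543 0.059 0.026] 1.109
top yellow [322.  196.3] 105 [0.518 0.095 0.16 ] 1.109
top yellow [297.1 245.6] 72 [0.391 0.163 0.024] 0.029
top blue [295.5 179.8] 573 [0.576 0.18  0.019] 1.109
top blue [329.8 207.9] 444 [0.499 0.068 0.018] 1.109
top blue [227.3 216.3] 385 [0.472 0.354 0.058] 0.117
top blue [287.1 213.4] 803 [0.481 0.194 0.019] 1.109
top red [327.  220.4] 25 [0.464 0.08  0.026] 0.03
top red [288.4 242.6] 29 [0.398 0.188 0.021] 0.028
top red [307.6 249.1] 61 [0.382 0.132 0.023] 0.028
scene green [381.9 170.3] 10 [0.613 0.385 0.011] 0.015
scene green [321.6 218.4] 35 [0.551 0.058 0.025] 0.03
scene yellow [317.8 177. ] 110 [0.513 0.095 0.158] 0.163
scene yellow [299.1 184.2] 56 [0.399 0.16  0.021] 0.028
scene yellow [292.4 254.9] 47 [ 0.563 -0.133  0.058] 0.067
scene blue [352.4 152. ] 1229 [0.498 0.354 0.051] 1.01
scene blue [333.2 181.9] 70 [0.496 0.236 0.018] 0.022
scene blue [323.9 186.6] 15 [0.479 0.195 0.019] 0.021
scene blue [318.2 192.2] 70 [0.476 0.162 0.018] 1.01
scene blue [330.4 209.2] 866 [0.566 0.1   0.017] 1.01
scene red [387.8 145.7] 30 [0.613 0.407 0.11 ] 1.01
scene red [313.4 184.8] 23 [0.494 0.098 0.118] 0.127
scene red [291.9 189.1] 39 [0.389 0.129 0.019] 0.026
scene red [316.1 197.4] 15 [0.507 0.094 0.063] 0.08
scene red [303.4 205.4] 21 [0.467 0.076 0.025] 0.028
scene red [356.2 221. ] 15 [0.653 0.098 0.03 ] 0.036
```

View pics/ta.png

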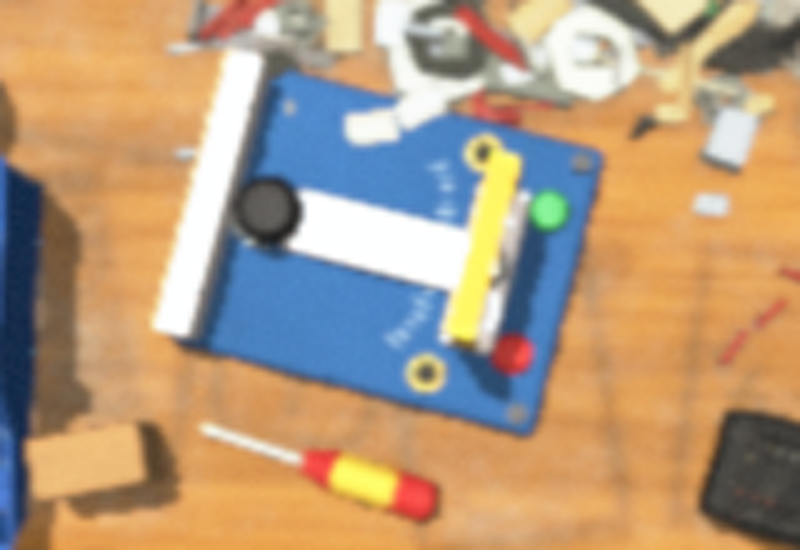

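View pics/sa.png

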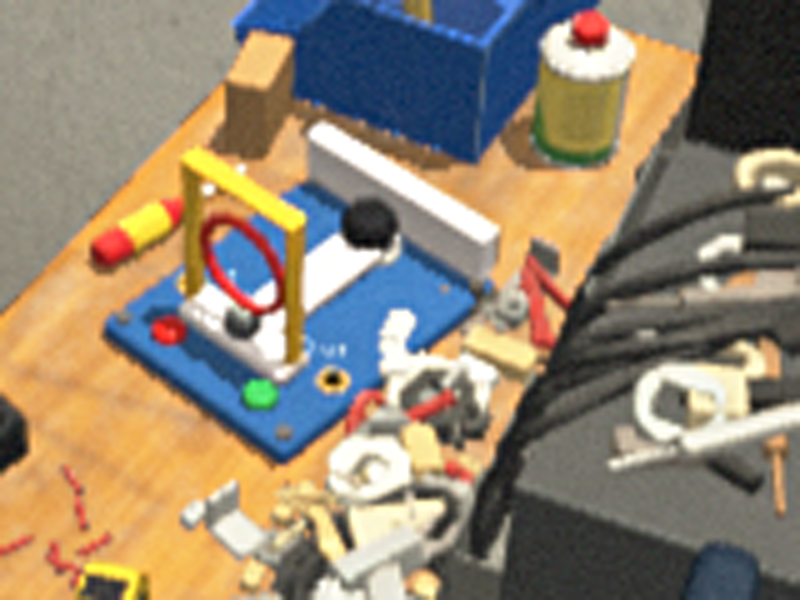

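Green is the far hole, so the swing goes positive. Next I'll fix the geometry by casting rays from both views.

```bash
cat >> h.py <<'E'
def target(P0,P,Rt,ret=False):
    """shift (m) and rotvec (deg) in the current tool frame to reach pos P, rot Rt"""
    o=robot.observe(); Rc=R.from_euler('xyz',o["eef_rot"])
    return Rc.inv().apply(np.array(P)-o["eef_pos"]).round(4),np.degrees((Rc.inv()*Rt).as_rotvec()).round(2)
def toolrot(ph,tilt):
    """outward arm direction angle ph (world), tool z inward & down by tilt(rad from horizontal)"""
    out=np.array([np.cos(ph),np.sin(ph),0]); y=np.array([-out[1],out[0],0])
    z=-out*np.cos(tilt)-np.array([0,0,1])*np.sin(tilt)
    return R.from_matrix(np.c_[np.cross(y,z),y,z])
E
python3 - <<'E'
from h import *
hsv={n:cv2.cvtColor(cv2.imread(f"pics/{n}0.png"),cv2.COLOR_BGR2HSV) for n in("top","scene")}
T,S=cam("top"),cam("scene")
g=[onz(T,334.7,192,.026),onz(S,321.6,218.4,.0255)]
# full red tag blobs (hue wraps)
r=[]
for n,C,box in(("top",T,(318,214,335,228)),("scene",S,(297,200,310,211))):
    h=hsv[n]; m=cv2.inRange(h,(0,150,90),(9,255,255))|cv2.inRange(h,(170,150,90),(180,255,255))
    k=np.zeros_like(m);k[box[1]:box[3],box[0]:box[2]]=m[box[1]:box[3],box[0]:box[2]]
    v,u=np.where(k>0); r.append(onz(C,u.mean(),v.mean(),.0258)); print(len(u))
b=[]
for n,C in(("top",T),):
    m=cv2.inRange(hsv[n],(22,120,120),(34,255,255)); k=np.zeros_like(m);k[176:222,308:335]=m[176:222,308:335]
    print(cv2.minAreaRect(cv2.findNonZero(k))); q=cv2.minAreaRect(cv2.findNonZero(k))[0]; b.append(onz(C,*q,.159))
print("g",g,"r",r,"bow",b)
for a,c,nm in((g[0],r[0],"top"),(g[1],r[1],"scene")):
    d=(a-c)[:2]; ph=np.arctan2(d[1],d[0])-np.pi/2; out=np.array([np.cos(ph),np.sin(ph)])
    mid=(a+c)[:2]/2; piv=mid-out*.162*np.cos(np.pi/12)
    print(nm,np.linalg.norm(d),ph,"piv",piv,"ring",piv+.13*out)
print("knob",onz(T,225+268/5,150+210/5,.05))
E
```

```text
40
28
((321.5396423339844, 198.78868103027344), (7.248682498931885, 39.437747955322266), 10.619654655456543)
g [array([0.54442479, 0.06023858, 0.026     ]), array([0.54997568, 0.0562986 , 0.0255    ])] r [array([0.46383188, 0.08007547, 0.0258    ]), array([0.46940124, 0.0744635 , 0.0258    ])] bow [array([0.51097298, 0.09563856, 0.159     ])]
top 0.08299830821069334 -1.8121358761681239 piv [0.54152761 0.22210201] ring [0.51045714 0.09586958]
scene 0.08259664149326368 -1.7925318502395884 piv [0.54410201 0.21802997] ring [0.51551202 0.09121273]
knob [0.53810507 0.21647706 0.05      ]
```

```bash
python3 - <<'E'
from h import *
D=np.load("top0.npy");C=cam("top")
for u0 in range(320,640,40):
    print(u0,[max(round(float(dep(C,u,v,D[v,u])[2]),2) for u in range(u0,u0+40,3) for v in range(v0,v0+30,3) if D[v,u]>0.05) for v0 in range(90,370,30)])
print(proj(C,[.278,-.588,.2]),proj(C,[.484,-.023,.25]))
print(target(0,[.38,-.3,.38],toolrot(-1.805,np.pi/4)))
print(target(0,[.484,-.023,.24],toolrot(-1.805,np.pi/4)))
E
```

```text
320 [0.23, 0.13, 0.04, 0.16, 0.16, 0.01, -0.79, -0.25, 0.02, 0.16]
360 [0.23, 0.11, 0.05, 0.05, 0.06, 0.06, -0.79, -0.27, 0.01, 0.15]
400 [0.08, 0.05, 0.05, 0.06, 0.08, 0.08, -0.89, -0.89, -0.0, 0.01]
440 [0.02, 0.09, 0.05, 0.05, 0.09, 0.08, 0.08, -0.64, -0.88, -0.89]
480 [0.02, 0.18, 0.08, 0.07, 0.09, 0.08, 0.08, -0.64, -0.88, -0.88]
520 [0.03, 0.25, 0.19, 0.03, 0.01, 0.01, -0.88, -0.89, -0.88, -0.88]
560 [0.3, 0.31, 0.29, 0.08, 0.14, 0.01, -0.7, 0.22, -0.81, -0.89]
600 [0.35, 0.35, 0.33, 0.09, 0.23, 0.01, 0.22, 0.35, 0.35, -0.89]
[617.00035838 304.7503312 ] [373.93836129 207.92550797]
(array([ 0.2153, -0.2161, -0.1659]), array([ 20.02,  41.86, -48.57]))
(array([ 0.4278, -0.4218, -0.0257]), array([ 20.02,  41.86, -48.57]))
```

{"op": "jog_arm", "data": {"commands": [-1, 0, 0, -0.06, 0, 0, 0, -1, 0.04, -0.04, -0.11, 3, 6, -7, -1, 0.08, -0.08, -0.15, 6, 12, -14, -1, 0.12, -0.12, -0.166, 9, 18, -21, -1, 0.16, -0.16, -0.166, 12, 25, -29, -1, 0.19, -0.19, -0.166, 15, 31, -36, -1, 0.215, -0.216, -0.166, 18, 37, -43, -1, 0.215, -0.216, -0.166, 20, 41.9, -48.6, -1, 0.215, -0.216, -0.166, 20, 41.9, -48.6, -1, 0.215, -0.216, -0.166, 20, 41.9, -48.6, -1, 0.215, -0.216, -0.166, 20, 41.9, -48.6]}}

```text
t: 1.48
eef_pos: [0.3799, -0.3004, 0.3812]
eef_rot: [3.139, -0.783, 1.338]
ft_force: [-0.2, -0.1, -0.8]
grip_width: 0.0002
grasp_force: 0.0
```

```bash
python3 - <<'E'
from h import *
print(robot.observe()["joint_positions"].round(2))
print(target(0,[.484,-.023,.24],toolrot(-1.805,np.pi/4)))
E
```

```text
[ 1.2   0.38 -0.31  1.59 -0.49  1.69  0.71]
(array([0.1088, 0.0364, 0.3075]), array([0.11, 0.15, 0.07]))
```

{"op": "jog_arm", "data": {"commands": [-1, 0.02, 0.006, 0.05, 0, 0, 0, -1, 0.037, 0.012, 0.105, 0, 0, 0, -1, 0.055, 0.018, 0.155, 0, 0, 0, -1, 0.073, 0.025, 0.207, 0, 0, 0, -1, 0.091, 0.031, 0.258, 0, 0, 0, -1, 0.109, 0.036, 0.3075, 0, 0, 0, -1, 0.109, 0.036, 0.3075, 0, 0, 0, -1, 0.109, 0.036, 0.3075, 0, 0, 0, -1, 0.109, 0.036, 0.3075, 0, 0, 0]}}

```text
t: 2.6
eef_pos: [0.4839, -0.0242, 0.2405]
eef_rot: [3.137, -0.783, 1.337]
ft_force: [-0.2, 0.0, -0.5]
grip_width: 0.0007
grasp_force: 0.0
```

```bash
python3 - <<'E'
from h import *
o=robot.observe(); print(o["eef_pos"],o["joint_positions"].round(2))
for n in("wrist","scene"):
    C=cam(n); p,d=robot.snapshot(n); cv2.imwrite(f"pics/{n}1.png",p); np.save(f"{n}1.npy",d); np.save(n+"C.npy",np.array(C,dtype=object),allow_pickle=True)
    if n=="scene": cv2.imwrite("pics/s1c.png",cv2.resize(p[110:260,250:430],None,fx=4,fy=4))
E
```

```text
[ 0.48388583 -0.02417344  0.24051969] [ 0.89  0.36 -0.51  2.01 -0.7   1.08  0.58]Traceback (most recent call last):
  File "<stdin>", line 4, in <module>
ValueError: could not broadcast input array from shape (3,3) into shape (3,)
```

View pics/wrist1.png

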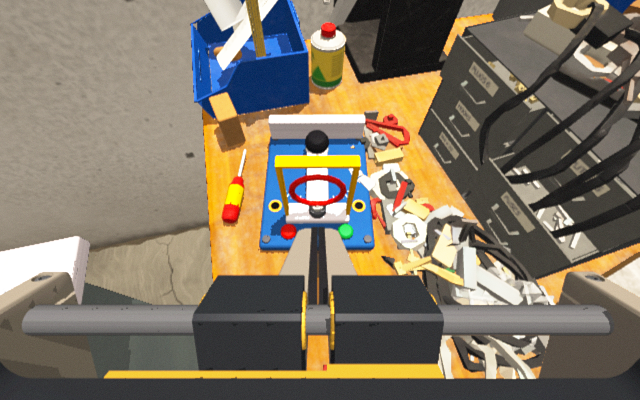

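The wrist view shows the ring centred at (317,190), the bow bridge at (318,161), the red tag at (288,231) and the green tag at (346,231). The shut fingertips end at about (318,230), lined up laterally. Measuring from this view next.

```bash
python3 - <<'E'
from h import *
p=cv2.imread("pics/wrist1.png"); C=cam("wrist"); h=cv2.cvtColor(p,cv2.COLOR_BGR2HSV)
red=cv2.inRange(h,(0,140,70),(9,255,255))|cv2.inRange(h,(170,140,70),(180,255,255))
def blob(m,x0,y0,x1,y1):
    k=np.zeros_like(m);k[y0:y1,x0:x1]=m[y0:y1,x0:x1];return cv2.findNonZero(k)
rg=blob(red,283,172,352,212); bb=cv2.boundingRect(rg); e=cv2.fitEllipse(cv2.convexHull(rg)); print("ring",bb,e)
grn=cv2.inRange(h,(45,100,50),(85,255,255))
r=blob(red,276,222,300,242).reshape(-1,2).mean(0); g=blob(grn,335,222,358,242).reshape(-1,2).mean(0)
a,c=onz(C,*g,.026),onz(C,*r,.026); d=(a-c)[:2]; ph=np.arctan2(d[1],d[0])-np.pi/2; out=np.array([np.cos(ph),np.sin(ph)])
print(r,g,a,c,np.linalg.norm(d),ph); piv=(a+c)[:2]/2-out*.162*np.cos(np.pi/12); print("piv",piv,"ring",piv+.13*out)
y=blob(cv2.inRange(h,(22,120,120),(34,255,255)),270,150,368,172); q=cv2.minAreaRect(y); print(q)
u,v,w,hh=cv2.boundingRect(y); print("bowtop back edge/centre",onz(C,u+w/2,q[0][1],.157),"width",np.linalg.norm(onz(C,u,q[0][1],.157)-onz(C,u+w,q[0][1],.157)))
# vertical plane through ring at bow: ring centre
P=np.array([.512,.094,.092])
o,dr=ray(C,*e[0]); n=np.array([*out,0]); print("ringcentre on plane",o+dr*(n@(P-o))/(n@dr), "proj P",proj(C,P))
E
```

```text
ring (289, 175, 57, 31) ((317.09130859375, 189.70098876953125), (31.675325393676758, 56.559181213378906), 89.21265411376953)
[288.12234043 231.0106383 ] [345.14893617 230.65957447] [0.5463241  0.06073836 0.026     ] [0.46531754 0.07950471 0.026     ] 0.08315190429377226 -1.7984451485975272
piv [0.54113642 0.22256429] ring [0.51179702 0.09591833]
((317.4999694824219, 160.99998474121094), (84.99998474121094, 9.999998092651367), 0.0)
bowtop back edge/centre [0.51377918 0.09793855 0.157     ] width 0.09535024842496442
ringcentre on plane [0.51196733 0.09400757 0.10186872] proj P [317.09480568 193.58256977]
```

```bash
python3 - <<'E'
from h import *
C=cam("wrist"); p,D=robot.snapshot("wrist"); h=cv2.cvtColor(p,cv2.COLOR_BGR2HSV)
red=cv2.inRange(h,(0,140,70),(9,255,255))|cv2.inRange(h,(170,140,70),(180,255,255)); yel=cv2.inRange(h,(22,120,120),(34,255,255))
ph=-1.80;out=np.array([np.cos(ph),np.sin(ph)]);t=np.array([-out[1],out[0]]); ref=np.array([.512,.0945])
def loc(m,x0,y0,x1,y1):
    L=[]
    for v in range(y0,y1):
        for u in range(x0,x1):
            if m[v,u] and D[v,u]>0: q=dep(C,u,v,D[v,u]); L.append([(q[:2]-ref)@-out,(q[:2]-ref)@t,q[2]])
    return np.array(L)*1000
for nm,a in(("ring",loc(red,283,172,352,212)),("bow",loc(yel,270,150,368,172)),("redtag",loc(red,276,222,300,242)),("tip",loc(255+0*red,300,228,335,262))):
    print(nm,"[inward,tangential,z]",len(a)); print(np.percentile(a,[3,20,50,80,97],axis=0).round(1))
s,_=robot.snapshot("scene"); cv2.imwrite("pics/s1c.png",cv2.resize(s[110:260,250:430],None,fx=4,fy=4))
E
```

```text
ring [inward,tangential,z] 632
[[-1.600e+00 -3.310e+01  6.150e+01]
 [-1.000e+00 -2.430e+01  6.800e+01]
 [ 2.000e-01 -1.000e-01  1.047e+02]
 [ 2.400e+00  2.330e+01  1.257e+02]
 [ 4.500e+00  3.370e+01  1.291e+02]]
bow [inward,tangential,z] 933
[[-4.700e+00 -4.390e+01  1.582e+02]
 [-2.400e+00 -2.780e+01  1.588e+02]
 [ 2.100e+00 -1.000e-01  1.593e+02]
 [ 6.500e+00  2.830e+01  1.598e+02]
 [ 9.100e+00  4.390e+01  1.604e+02]]
redtag [inward,tangential,z] 190
[[-34.7 -51.8  21.4]
 [-30.9 -47.7  24.2]
 [-25.2 -42.   25.6]
 [-19.3 -36.3  26.6]
 [-14.  -32.1  27.4]]
tip [inward,tangential,z] 1183
[[-145.9  -10.5  248.1]
 [-141.6   -7.1  255.5]
 [-132.8   -1.3  266. ]
 [-122.7    4.5  275.2]
 [-116.     8.2  279.4]]
```

View pics/s1c.png

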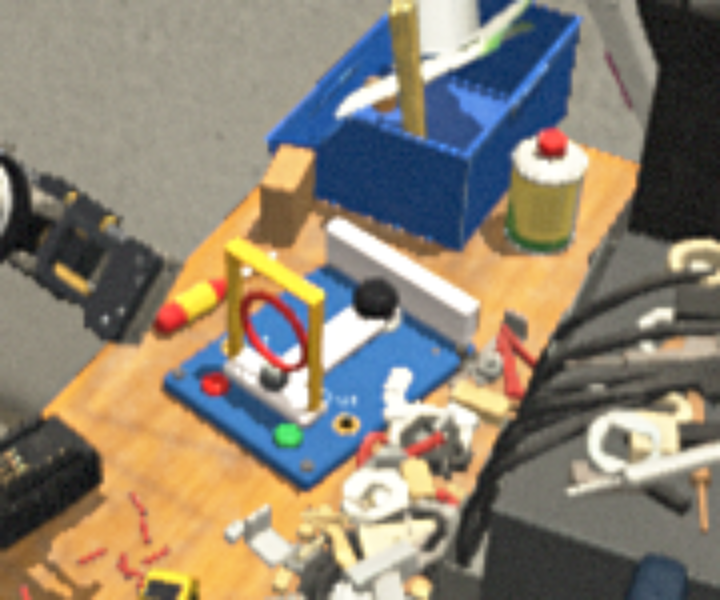

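The depth reading agrees with the given geometry: the ring plane is about 2 mm inward of my reference, with no tangential offset and the heights as stated. Working out the insertion and lift shifts now.

```bash
cat >> h.py <<'E'
PH=-1.80; RING=np.array([.5125,.0965]); OUT=np.array([np.cos(PH),np.sin(PH)]); PIV=RING-.13*OUT
def rp(s,h,th=0.):
    c,q=np.cos(th),np.sin(th); Rz=np.array([[c,-q],[q,c]]); return np.r_[PIV+Rz@(OUT*(.13-s)),h]
def tt(s,h,th=0.): return target(0,rp(s,h,th),toolrot(PH+th,np.pi/4))
def where():
    P=robot.observe()["eef_pos"]; d=P[:2]-PIV; return "s,tang,h mm",((.13-d@OUT)*1e3).round(1),(d@np.array([-OUT[1],OUT[0]])*1e3).round(1),(P[2]*1e3).round(1)
E
python3 - <<'E'
from h import *
print(where()); print(tt(-.045,.138)); print(tt(.014,.079))
E
```

```text
('s,tang,h mm', np.float64(-123.6), np.float64(-0.8), np.float64(240.3))
(array([-0.0166, -0.    ,  0.1279]), array([ 0.38,  0.09, -0.16]))
(array([-0.0165, -0.0006,  0.2114]), array([ 0.38,  0.09, -0.16]))
```

{"op": "jog_arm", "data": {"commands": [-1, -0.0165, 0, 0.03, 0.4, 0, 0, -1, -0.0165, 0, 0.07, 0.4, 0, 0, -1, -0.0165, 0, 0.11, 0.4, 0, 0, -1, -0.0165, 0, 0.128, 0.4, 0, 0, -1, -0.0165, 0, 0.145, 0.4, 0, 0, -1, -0.0165, 0, 0.165, 0.4, 0, 0, -1, -0.0165, 0, 0.185, 0.4, 0, 0, -1, -0.0165, 0, 0.2, 0.4, 0, 0, -1, -0.0165, 0, 0.211, 0.4, 0, 0, -1, -0.0165, 0, 0.211, 0.4, 0, 0, -1, -0.0165, 0, 0.211, 0.4, 0, 0]}}

```text
t: 4.12
eef_pos: [0.5158, 0.1106, 0.0792]
eef_rot: [-3.138, -0.784, 1.339]
ft_force: [0.5, -0.4, -0.5]
grip_width: 0.0008
grasp_force: 0.0
```

```bash
python3 - <<'E'
from h import *
print(where(),robot.observe()["ft_force"].round(2))
for h in(.09,.100,.11): print(h,tt(.014,h))
p,_=robot.snapshot("wrist"); a=cv2.resize(p[130:290,220:420],None,fx=3,fy=3)
s,_=robot.snapshot("scene"); b=cv2.resize(s[150:230,270:370],None,fx=6,fy=6)[:480]; cv2.imwrite("pics/in.png",cv2.resize(np.hstack([a,b]),(800,320)))
E
```

```text
('s,tang,h mm', np.float64(14.5), np.float64(0.0), np.float64(79.2)) [ 0.52 -0.35 -0.46]
0.09 (array([ 0.0072, -0.    , -0.008 ]), array([-0.09,  0.06, -0.12]))
0.1 (array([ 0.0143, -0.0001, -0.0151]), array([-0.09,  0.06, -0.12]))
0.11 (array([ 0.0214, -0.0001, -0.0222]), array([-0.09,  0.06, -0.12]))
```

View pics/in.png

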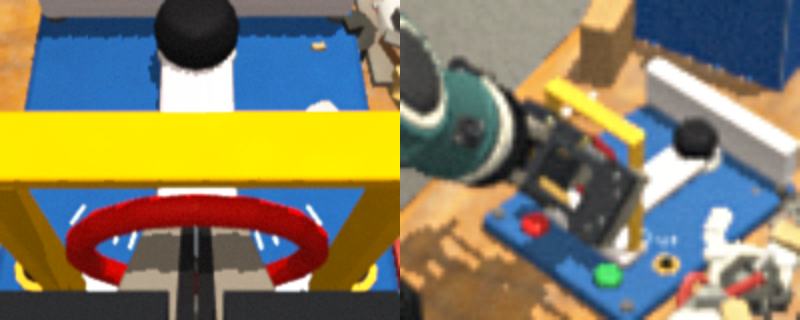

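The fingertips are through the ring under the arch, centred, and touching nothing. Lifting in small steps to find contact.

{"op": "jog_arm", "data": {"commands": [-1, 0.004, 0, -0.004, 0, 0, 0, -1, 0.007, 0, -0.007, 0, 0, 0, -1, 0.0085, 0, -0.0085, 0, 0, 0, -1, 0.0085, 0, -0.0085, 0, 0, 0]}}

```text
t: 4.72
eef_pos: [0.5157, 0.1103, 0.0907]
eef_rot: [-3.138, -0.783, 1.338]
ft_force: [0.1, -2.6, -5.3]
grip_width: 0.0003
grasp_force: 2.5
```

{"op": "jog_arm", "data": {"commands": [-1, 0.002, 0, -0.002, 0, 0, 0, -1, 0.0035, 0, -0.0035, 0, 0, 0, -1, 0.0035, 0, -0.0035, 0, 0, 0]}}

```text
t: 5.1
eef_pos: [0.5156, 0.1106, 0.0958]
eef_rot: [-3.137, -0.784, 1.338]
ft_force: [-1.4, -3.6, -5.6]
grip_width: 0.0004
grasp_force: 3.5
```

{"op": "jog_arm", "data": {"commands": [-1, 0.002, 0, -0.002, 0, 0, 0, -1, 0.0035, 0, -0.0035, 0, 0, 0, -1, 0.0035, 0, -0.0035, 0, 0, 0]}}

```text
t: 5.48
eef_pos: [0.5155, 0.1107, 0.1009]
eef_rot: [-3.137, -0.784, 1.339]
ft_force: [-0.6, -4.9, -7.3]
grip_width: 0.0003
grasp_force: 4.2
```

```bash
cat > m.py <<'E'
from h import *
def measure():
    C=cam("wrist"); p,D=robot.snapshot("wrist"); h=cv2.cvtColor(p,cv2.COLOR_BGR2HSV)
    red=cv2.inRange(h,(0,140,70),(9,255,255))|cv2.inRange(h,(170,140,70),(180,255,255)); yel=cv2.inRange(h,(22,120,120),(34,255,255))
    for nm,m in(("ring",red),("bow",yel)):
        m=m.copy(); m[:150]=0; m[275:]=0; m[:,:230]=0; m[:,410:]=0
        k,l,st,ce=cv2.connectedComponentsWithStats(m); i=1+np.argmax(st[1:,4]); v,u=np.where((l==i)&(D>0))
        P=np.array([dep(C,a,b,D[b,a]) for a,b in zip(u,v)])
        top=P[P[:,2]>np.percentile(P[:,2],98)-.004]
        c=(top[:,:2].min(0)+top[:,:2].max(0))/2; d=c-PIV
        q=P[:,:2]-PIV; th=np.arctan2(q@np.array([-OUT[1],OUT[0]]),q@OUT); f=np.percentile(th,[1,99])
        print(nm,"n",len(P),"ztop",np.percentile(P[:,2],98).round(4),"theta of top extent",np.arctan2(d@np.array([-OUT[1],OUT[0]]),d@OUT).round(4),"range mid",f.mean().round(4))
    print(where(),robot.observe()["ft_force"].round(1),robot.observe()["t"])
if __name__=="__main__": measure()
E
python3 m.py
```

```text
ring n 1626 ztop 0.1546 theta of top extent -0.111 range mid -0.002
bow n 5374 ztop 0.1605 theta of top extent 0.0107 range mid 0.0026
('s,tang,h mm', np.float64(14.5), np.float64(-0.3), np.float64(100.8)) [-1.1 -6.  -6.4] 5.525
```

```bash
python3 - <<'E'
from h import *
C=cam("wrist"); p,D=robot.snapshot("wrist"); h=cv2.cvtColor(p,cv2.COLOR_BGR2HSV)
red=cv2.inRange(h,(0,140,70),(9,255,255))|cv2.inRange(h,(170,140,70),(180,255,255))
for u in range(300,336,6):
    L=[(v,dep(C,u,v,D[v,u])) for v in range(170,275) if red[v,u]]
    print(u,[(v,round((.13-(q[:2]-PIV)@OUT)*1e3,1),round(q[2]*1e3,1)) for v,q in L][::2])
cv2.imwrite("pics/lift.png",cv2.resize(p[130:290,220:420],None,fx=3,fy=3))
E
```

```text
300 [(244, np.float64(-7.1), np.float64(156.3)), (246, np.float64(-1.7), np.float64(138.7)), (248, np.float64(-2.4), np.float64(137.7)), (250, np.float64(-3.1), np.float64(136.5))]
306 [(244, np.float64(-6.5), np.float64(154.6)), (246, np.float64(-1.8), np.float64(138.9)), (248, np.float64(-2.8), np.float64(138.8)), (250, np.float64(-3.2), np.float64(136.9))]
312 [(244, np.float64(-6.7), np.float64(155.2)), (246, np.float64(-2.3), np.float64(140.2)), (248, np.float64(-3.4), np.float64(140.4)), (250, np.float64(-3.5), np.float64(137.9))]
318 [(244, np.float64(-7.0), np.float64(156.1)), (246, np.float64(-2.8), np.float64(141.8)), (248, np.float64(-3.0), np.float64(139.3))]
324 [(244, np.float64(-6.9), np.float64(155.8)), (246, np.float64(-2.2), np.float64(140.0)), (248, np.float64(-2.6), np.float64(138.3)), (250, np.float64(-3.3), np.float64(137.2))]
330 [(244, np.float64(-6.7), np.float64(155.2)), (246, np.float64(-2.3), np.float64(140.4)), (248, np.float64(-2.9), np.float64(139.1)), (250, np.float64(-3.4), np.float64(137.3))]
```

View pics/lift.png

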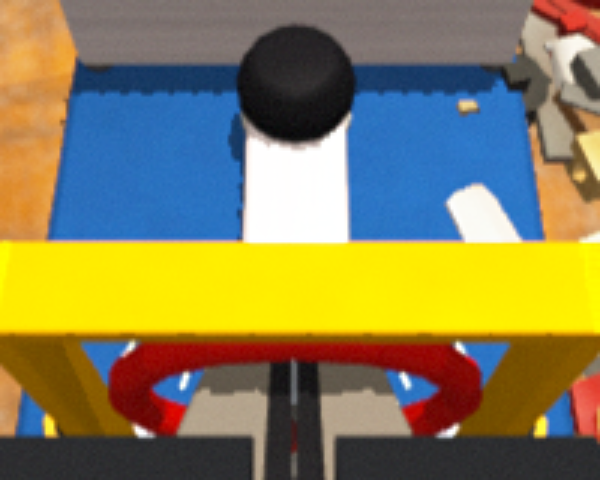

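The ring bar is at z of about 138.5 mm, a lift of about 12.5 mm. I'll raise it 2 mm more, then compute the swing.

{"op": "jog_arm", "data": {"commands": [-1, 0.0014, 0, -0.0014, 0, 0, 0, -1, 0.0014, 0, -0.0014, 0, 0, 0]}}

```text
t: 5.82
eef_pos: [0.5155, 0.1107, 0.1029]
eef_rot: [-3.137, -0.784, 1.339]
ft_force: [-2.2, -5.1, -6.8]
grip_width: 0.0005
grasp_force: 4.4
```

```bash
python3 - <<'E'
from h import *
o=robot.observe(); P=o["eef_pos"]; Rc=R.from_euler('xyz',o["eef_rot"]); print(where(),o["ft_force"].round(1))
for deg in (1.25,2.5,3.75,5,6.25,7.5,8.75,10,11.25,12.5,13.75,15):
    q=R.from_euler('z',deg,degrees=True); d=q.apply(P-np.r_[PIV,0])+np.r_[PIV,0]-P
    print(deg,Rc.inv().apply(d).round(4),np.degrees((Rc.inv()*q*Rc).as_rotvec()).round(2))
E
```

```text
('s,tang,h mm', np.float64(14.5), np.float64(-0.3), np.float64(102.9)) [-2.2 -5.1 -6.8]
1.25 [0.     0.0025 0.    ] [ 0.88 -0.   -0.89]
2.5 [0.0001 0.005  0.0001] [ 1.76 -0.01 -1.77]
3.75 [0.0002 0.0076 0.0001] [ 2.65 -0.01 -2.66]
5 [0.0003 0.0101 0.0003] [ 3.53 -0.01 -3.54]
6.25 [0.0005 0.0126 0.0004] [ 4.41 -0.02 -4.43]
7.5 [0.0007 0.0151 0.0006] [ 5.29 -0.02 -5.31]
8.75 [0.001  0.0176 0.0009] [ 6.18 -0.03 -6.2 ]
10 [0.0013 0.0201 0.0012] [ 7.06 -0.03 -7.08]
11.25 [0.0016 0.0225 0.0015] [ 7.94 -0.03 -7.97]
12.5 [0.0019 0.025  0.0018] [ 8.82 -0.04 -8.85]
13.75 [0.0024 0.0275 0.0022] [ 9.71 -0.04 -9.74]
15 [0.0028 0.0299 0.0027] [ 10.59  -0.04 -10.62]
```

{"op": "jog_arm", "data": {"commands": [-1, 0, 0.0025, 0, 0.9, 0, -0.9, -1, 0.0001, 0.005, 0.0001, 1.8, 0, -1.8, -1, 0.0002, 0.0076, 0.0001, 2.65, 0, -2.65, -1, 0.0003, 0.0101, 0.0003, 3.5, 0, -3.5, -1, 0.0003, 0.0101, 0.0003, 3.5, 0, -3.5]}}

```text
t: 6.45
eef_pos: [0.5259, 0.1087, 0.1027]
eef_rot: [-3.138, -0.784, 1.426]
ft_force: [0.4, -4.9, -6.8]
grip_width: 0.0004
grasp_force: 4.4
```

```bash
python3 m.py
```

```text
ring n 1483 ztop 0.1417 theta of top extent 0.084 range mid 0.0897
bow n 5318 ztop 0.1605 theta of top extent 0.1022 range mid 0.0956
('s,tang,h mm', np.float64(14.9), np.float64(10.2), np.float64(102.7)) [ 0.6 -5.3 -7.6] 6.5
```

{"op": "jog_arm", "data": {"commands": [-1, 0, 0.0025, 0, 0.9, 0, -0.9, -1, 0.0001, 0.005, 0.0001, 1.8, 0, -1.8, -1, 0.0002, 0.0076, 0.0001, 2.65, 0, -2.65, -1, 0.0003, 0.0101, 0.0003, 3.5, 0, -3.5, -1, 0.0005, 0.0126, 0.0004, 4.4, 0, -4.4, -1, 0.0007, 0.0151, 0.0006, 5.3, 0, -5.3, -1, 0.001, 0.0176, 0.0009, 6.2, 0, -6.2, -1, 0.0013, 0.0201, 0.0012, 7.06, 0, -7.08, -1, 0.0013, 0.0201, 0.0012, 7.06, 0, -7.08, -1, 0.0013, 0.0201, 0.0012, 7.06, 0, -7.08]}}

```text
t: 7.75
eef_pos: [0.5461, 0.1076, 0.1028]
eef_rot: [-3.138, -0.784, 1.6]
ft_force: [0.1, -5.2, -7.7]
grip_width: 0.0003
grasp_force: 4.4
```

```bash
python3 m.py; python3 - <<'E'
from h import *
s,_=robot.snapshot("scene"); t,_=robot.snapshot("top"); cv2.imwrite("pics/sw.png",np.hstack([cv2.resize(s[150:230,270:370],(400,320)),cv2.resize(t[150:230,260:360],(400,320))]))
E
```

```text
ring n 1477 ztop 0.1416 theta of top extent 0.2642 range mid 0.2641
bow n 5297 ztop 0.1605 theta of top extent 0.2683 range mid 0.2712
('s,tang,h mm', np.float64(18.4), np.float64(30.1), np.float64(102.8)) [ 1.3 -5.9 -7.3] 7.8
```

View pics/sw.png

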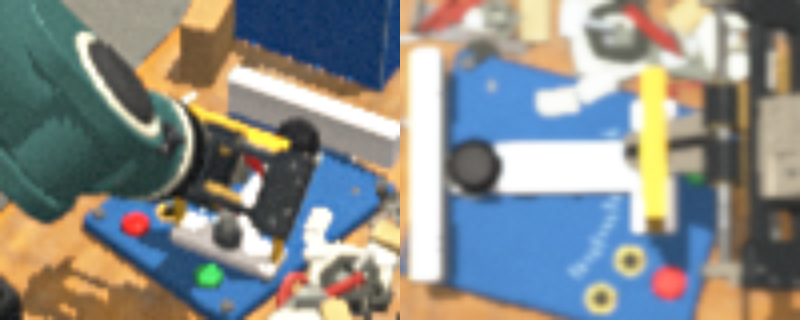

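The arm is at about 0.265 rad (hole at 0.262) in line with the green tag. Letting the ring down gently.

{"op": "jog_arm", "data": {"commands": [-1, -0.002, 0, 0.002, 0, 0, 0, -1, -0.004, 0, 0.004, 0, 0, 0, -1, -0.006, 0, 0.006, 0, 0, 0, -1, -0.008, 0, 0.008, 0, 0, 0, -1, -0.01, 0, 0.01, 0, 0, 0, -1, -0.012, 0, 0.012, 0, 0, 0, -1, -0.014, 0, 0.014, 0, 0, 0, -1, -0.016, 0, 0.016, 0, 0, 0, -1, -0.016, 0, 0.016, 0, 0, 0]}}

```text
t: 9.02
eef_pos: [0.5453, 0.1091, 0.0806]
eef_rot: [-3.137, -0.787, 1.6]
ft_force: [-0.1, -0.7, -0.9]
grip_width: 0.0004
grasp_force: 0.0
```

```bash
python3 m.py; python3 - <<'E'
from h import *
C=cam("wrist"); p,D=robot.snapshot("wrist"); h=cv2.cvtColor(p,cv2.COLOR_BGR2HSV)
red=cv2.inRange(h,(0,140,70),(9,255,255))|cv2.inRange(h,(170,140,70),(180,255,255))
for u in range(300,336,12): print(u,[(v,round(dep(C,u,v,D[v,u])[2]*1e3,1)) for v in range(170,275) if red[v,u]][::2])
E
```

```text
ring n 2675 ztop 0.1301 theta of top extent 0.2596 range mid 0.2636
bow n 6096 ztop 0.1605 theta of top extent 0.262 range mid 0.2636
('s,tang,h mm', np.float64(19.6), np.float64(29.2), np.float64(80.6)) [-0.2  0.   0.2] 9.075
300 [(231, np.float64(90.3)), (233, np.float64(128.1)), (235, np.float64(128.8)), (237, np.float64(127.9)), (239, np.float64(128.4)), (241, np.float64(128.1)), (243, np.float64(128.4)), (245, np.float64(125.6)), (247, np.float64(124.2))]
312 [(230, np.float64(91.6)), (232, np.float64(129.5)), (234, np.float64(129.3)), (236, np.float64(129.6)), (238, np.float64(129.5)), (240, np.float64(128.1)), (242, np.float64(128.7)), (244, np.float64(128.2)), (246, np.float64(124.8))]
324 [(230, np.float64(128.8)), (232, np.float64(129.0)), (234, np.float64(130.4)), (236, np.float64(130.1)), (238, np.float64(129.5)), (240, np.float64(128.2)), (242, np.float64(129.8)), (244, np.float64(128.2)), (246, np.float64(127.2))]
```

The ring top is back at 130 mm, so the pin is home, and there is no contact force. Withdrawing along the tool axis.

{"op": "jog_arm", "data": {"commands": [-1, 0, 0, -0.01, 0, 0, 0, -1, 0, 0, -0.025, 0, 0, 0, -1, 0, 0, -0.045, 0, 0, 0, -1, 0, 0, -0.07, 0, 0, 0, -1, 0, 0, -0.1, 0, 0, 0, -1, 0, 0, -0.13, 0, 0, 0, -1, 0, 0, -0.16, 0, 0, 0, -1, 0, 0, -0.18, 0, 0, 0, -1, 0, 0, -0.18, 0, 0, 0, -1, 0, 0, -0.18, 0, 0, 0]}}

```text
t: 10.38
eef_pos: [0.5496, -0.0187, 0.2075]
eef_rot: [-3.137, -0.786, 1.6]
ft_force: [-0.5, -0.5, -0.0]
grip_width: 0.0004
grasp_force: 0.0
```

```bash
python3 m.py; python3 - <<'E'
from h import *
s,_=robot.snapshot("scene"); w,_=robot.snapshot("wrist"); cv2.imwrite("pics/fin.png",np.hstack([cv2.resize(s[150:250,260:385],(400,320)),cv2.resize(w[100:260,220:420],(400,320))]))
E
```

```text
ring n 784 ztop 0.1296 theta of top extent 0.2646 range mid 0.2652
bow n 683 ztop 0.1603 theta of top extent 0.263 range mid 0.2625
('s,tang,h mm', np.float64(-103.4), np.float64(62.1), np.float64(207.3)) [-0.2  0.3 -0.6] 10.425
```

View pics/fin.png

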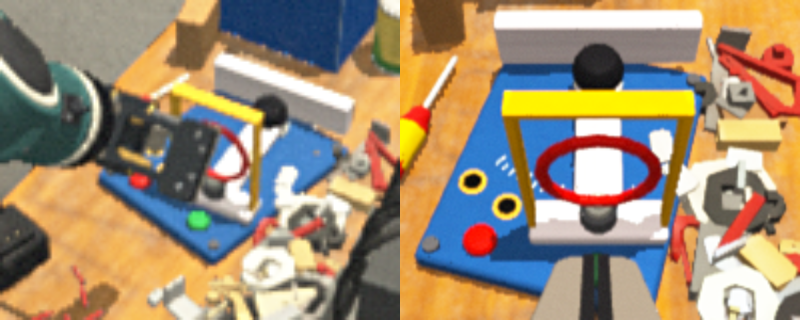

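The final views show the arm swung over to the green tag, with the pin seated (arm at 0.263 rad, ring top at 130 mm) and the gripper clear.

```bash
python3 -c "
from station import robot
print(robot.sign_off())"
```

```text
the job is handed in; nothing more can be done
None
```

The mitre gauge is set to the hole beside the green tag: the pin reads fully home, with the arm at about 0.263 rad (hole at 0.262). The gripper is clear of the gauge, and the job was handed in after about 10.5 s of the 38 s allowed.

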